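# Take the used filter canister off the desktop air cleaner

## Task

Press the release button of the small air cleaner right down, then twist the filter canister anticlockwise by its bar handle until you feel it come up against its stop, and lift it straight out without ever forcing it. Stand the canister upright on the flat folded carton, setting it down gently, and leave everything else where it is.

Things in the scene. Friction and masses are not known exactly. Their poses are not given: they have to be found in the camera images.
- air_unit: Air cleaner base, fixed: a grey box 190 x 150 x 54 mm with slotted flanks, standing on the table. Origin on the table right below the axis of its round well; z up. In its frame the box reaches from x = -115 to +75 mm and y = -75 to +75 mm; -x is its front, where the button is. Canister and base must not be pressed together with more than 30 N (some 0.5 N m of twist).
- well (a point): Centre of the floor of the round well (90 mm wide), 20 mm above the table; axes of air_unit. A flange ring in the well's mouth has two gaps half a turn apart through which the canister's lugs leave; under it they turn freely. The gaps are hidden by the canister and their angle differs from unit to unit: the canister, turned anticlockwise seen from above, meets a firm stop after 35 to 85 degrees.
- release (a joint): Release button travel in m: 0 is up (as found), 0.009 right down against a firm end. It moves straight down against a friction of about 3 N and stays down when let go. While it is up its tab blocks the canister after about 4 degrees of turn; from 0.006 m on the canister is free to turn.
- release_top (a point): Centre of the top of the round grey release button, 26 mm wide, standing 12 mm proud of the box (66 mm above the table), at x = -85, y = -13 mm in the air_unit frame. This point moves down with the button.
- canister: White round filter canister with dark slots, 0.2 to 0.42 kg, loose, standing on the well floor. Origin at the centre of its underside, z up along its axis. Neck 60 mm wide from 0 to 36 mm height, with two lugs (16 mm wide, 14 to 21 mm height, out to 41 mm from the axis, on +x and -x); body 92 mm wide from 36 to 80 mm; above it the bar handle. As found its x lies within 2 degrees of air_unit's x.
- handle (a point): Centre of the top of the canister's bar handle, 106 mm above its underside. Bar along the canister's x, 60 mm long, 14 mm thick in y, 26 mm high. The lugs are under their gaps at the turning stop and up to 5 degrees short of it: there the canister lifts straight out (radial play 2.5 mm) and is clear after 45 mm. Elsewhere the flange holds it after 3 mm of lift.
- carton: Flat folded carton lying on the table, fixed: 240 mm along its x, 321 mm along its y; a flat card 3 mm thick whose loose flaps rise to 7 mm; things stand 3 mm above the table on it. Origin at the centre of its underside, z up.
- vial_1: Small vial, 23 mm wide, 49 mm tall, standing behind the air cleaner: a bystander. Origin at the centre of its underside.
- vial_2: Like vial_1: a bystander.
- vial_3: Like vial_1: a bystander.
- thermometer: Clinical thermometer, 19 x 139 x 12 mm, lying near the front edge of the table: a bystander. Origin at the centre of its underside.
- ballpen: Pen, 11 x 138 x 14 mm, lying near the front edge of the table: a bystander. Origin at the centre of its underside.
Things that resemble listed ones, but are neither listed nor needed, are in the scene too. Several things have the shape of the canister; the one meant has the colours described above.

How it is judged:
On the way, in this order (a step that is already met when the one before it is completed fails the run):
1. the release button is pressed right down while the canister still sits locked (value of joint release above 0.0075 m and angle between the x axis of canister and the x axis of air_unit, either way round below 0.25 rad), for 0.2 s.
2. the canister is turned by 29 degrees or more, still seated in the well (angle between the x axis of canister and the x axis of air_unit, either way round above 0.5 rad and z of canister in the frame of air_unit below 0.026 m), for 0.1 s.
3. the canister is lifted clear of the air cleaner (z of canister in the frame of air_unit above 0.06 m), for 0.1 s.
At the end, for the whole second after the job is handed in: The canister stands upright (within 6 degrees) and at rest on the flat carton, its whole foot on the carton (centre within 85 mm of the carton's centre along x and 125 mm along y); the release button is still down (0.006 m or more) (x of canister in the frame of carton between -0.085 and 0.085 m and y of canister in the frame of carton between -0.125 and 0.125 m and z of canister in the frame of carton between 0 and 0.018 m and angle between canister's own z axis and vertical below 0.1 rad and linear speed of canister below 0.02 m/s and value of joint release above 0.006 m); the robot touches nothing.
It fails at once if canister and air cleaner forced against one another with more than 30 N (contact force between canister and air_unit above 30 N).
It fails at once if button or air cleaner pushed with more than 25 N (contact force between the fingers and air_unit above 25 N).
It fails at once if canister set down on the carton with more than 25 N (contact force between canister and carton above 25 N).
It fails at once if a vial, the thermometer or the pen moved by more than 25 mm (distance of any of vial_1, vial_2, vial_3, thermometer, ballpen from where it was at the start of the episode above 0.025 m).
It also fails if it takes over 72 s, if anything falls off the work surface, if the arm or the gripper's body presses on something with over 40 N, if the wrist force passes 120 N, or if a joint passes its speed limit or range.

## Robot

A 6-joint arm with a two-finger parallel gripper is mounted at the origin on a cart in front of the work surface, level with it; the furniture and walls round the work are solid. World frame = base frame: x ahead of the robot, y to its left, z up, the work surface at z = 0. Lengths are in m, angles in rad, forces in N, time in s.
With the tool pointing down it reaches from about 0.3 to 0.775 m from the base axis. Payload 14.6 kg.
Tool frame: the origin (TCP) lies at the very end of the fingers, on their centre line; the grasp point (between the pads) lies 19 mm behind it; z points along the fingers, y is the line along which they close (so a half turn about z gives the same grasp; the last joint's range is limited). The gripper opens to 94 mm and grips with 3 to 60 N. Pads are 16 mm wide; open, the fingers measure 119 mm over their backs; the gripper's body (75 mm by 177 mm) begins 78 mm behind the grasp point.
Start: joints at [-1.298, 0.3, 1.521, -0, 1.321, -0.067], TCP at [0.183, -0.519, 0.205] pointing down, gripper open.
Joint ranges: [-3.03, 3.03], [-0.79, 2.21], [0.23, 2.52], [-1.04, 4.18], [0, 3.07], [-2.55, 2.55]. Speed limits (rad/s): [2.22, 2.22, 2.57, 3.14, 3.14, 3.14].

## Interface

Orientations are given as [roll, pitch, yaw] about the fixed x, y, z axes, in that order (R = Rz(yaw) Ry(pitch) Rx(roll)).
In Python, from station import ctrl gives the robot as it stands.
- The arm moves only by the shell command python3 -m pendant 'ROWS' [OPENING] [FORCE]. ROWS is JSON, a list of rows, each a list of 2 entries, a list of its own where there are three numbers: the shift along the world's x, y, z in cm, then the turn about the world's z in rad. A call has 1 to 20 rows; each row shifts and turns the commanded pose from where the row before left it; what a row does not reach is not made up. A row lasts 1/12 s, in which the tool goes at most 41.7 mm and 7.16 degrees, less where a joint would pass 70% of its speed; a pose out of reach is approached as far as the arm can. A call is refused whole if a number of a shift passes 4.17 or a number of a turn 0.125, either way. A call with a gripper value outside its range is refused whole. OPENING is the opening, from 0 (shut) to 1 (fully open), set as the call begins (- or left out, the last holds). The fingers move at their own pace and stop on an object; FORCE is the grip in N (left out, the last holds). Time passes only in rows, so rows that do not move let the fingers close. It gives the time, the measured TCP pose, the force, the opening and the grip force at its end, in the units of the state.
- ctrl.get_obs(): the state, without advancing time (a new reading comes with each control period).
- ctrl.camera(name): name is "side" or "top"; returns a dict with "color" (400x640x3 uint8, red, green, blue), "intrinsics" (3x3 intrinsics, pixels), "k1" (the pictures are not rectified: a ray, as slopes to the right and down, at radius r is drawn at 1 + k1 r^2 times it, then the intrinsics apply), "camera_from_world" (4x4, takes a point from world to camera coordinates). Camera axes: x right, y down, z forward; pixel columns grow to the right and rows downward; lengths in m; the calibration is good to about 2 mm. A picture is of the moment at which its call begins. There is no depth.
- ctrl.hand_in(): hands the job in; it is judged then, once.
The state is a dict: "time_s": time; "qpos": joint angles; "joint_vel": joint speeds; "tau": joint torques, N m; "ee_pos": TCP position; "eef_rot": TCP orientation; "force": force on the tool from outside, world axes, zero at the start; "moment": the same for the moment, N m; "grip_width": finger opening in m; "grip_force": force on a finger pad.
Only numpy, scipy, OpenCV 4.12 (cv2) and the standard library are available. Lean on these libraries where they do the work, as an engineer would, in place of code of your own. Each camera call takes 0.05 s, during which the arm holds its last target. There are 200 camera calls.

## Working session

There is one attempt and no reset: what is moved stays moved. The work goes in short steps, Python scripts to look and compute and a shell command to move; the robot and the scene stay as the last step left them, time stands still between calls to the robot, and variables do not carry over. Pictures are saved under pics/ and viewed, at most 10 in all, crops included, and the job is handed in when it is done.

```bash
mkdir -p pics; cat > h.py <<'E'
import numpy as np,cv2
from station import ctrl
def cam(n):
    c=ctrl.camera(n); return c
def ray(c,u,v):
    K=np.array(c["intrinsics"]);k=c["k1"] if np.isscalar(c["k1"]) else float(np.ravel(c["k1"])[0])
    p=cv2.undistortPoints(np.array([[[u,v]]],float),K,np.array([k,0,0,0.]))[0,0]
    T=np.array(c["camera_from_world"]);R=T[:3,:3]
    return -R.T@T[:3,3], R.T@np.array([p[0],p[1],1])
def onz(c,u,v,z):
    o,d=ray(c,u,v); return o+d*(z-o[2])/d[2]
def proj(c,P):
    T=np.array(c["camera_from_world"]);k=float(np.ravel(c["k1"])[0])
    q=cv2.projectPoints(np.array([P],float),cv2.Rodrigues(T[:3,:3])[0],T[:3,3],np.array(c["intrinsics"]),np.array([k,0,0,0.]))[0]
    return q[0,0]
def save(c,n,box=None,s=1):
    im=c["color"][:,:,::-1]
    if box: im=im[box[1]:box[3],box[0]:box[2]]
    cv2.imwrite("pics/"+n,cv2.resize(im,None,fx=s,fy=s,interpolation=cv2.INTER_CUBIC))
E
python3 - <<'E'
from h import *
for n in("top","side"):
    c=cam(n);save(c,n+"0.png",None,1.25);np.save(n+"0.npy",c,allow_pickle=True)
    o,d=ray(c,320,200);print(n,o,d)
E
```

```text
top [0.35992954 0.0080844  1.31051111] [ 0.15177522  0.03853736 -0.98776119]
side [ 0.23979555 -0.8795141   0.71205862] [ 0.2688139   0.79763734 -0.54032114]
```

View pics/top0.png

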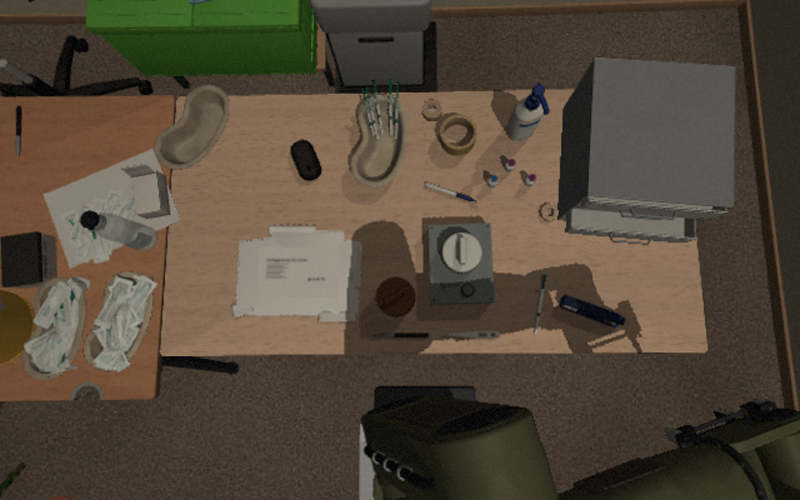

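View pics/side0.png

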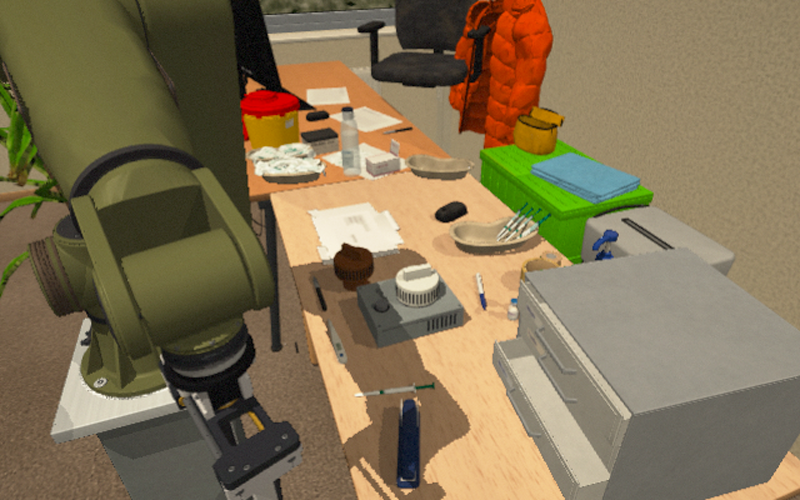

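Candidates for the canister (800-px top view): the white one in the grey unit at (462,252) and a brown look-alike at (395,297). The white one matches the description. The round grey button is at (467,290) and the carton at (298,275). Next is the close crop.

```bash
python3 - <<'E'
from h import *
c=np.load("top0.npy",allow_pickle=True).item()
save(c,"crop.png",(320,160,420,260),6)
for n,u,v,z in [("btn",374,232,.066),("handle",369.5,200,.126),("carton",238,220,.003),("c1",190,248,.003),("c2",281,255,.003),("c3",194,191,.003),("c4",286,188,.003)]: print(n,onz(c,u,v,z).round(4))
for n,p in [("vials",(393,144)),("v2",(424,144)),("pen?",(432,240)),("brown",(316,238))]: print(n,onz(c,*p,0.03).round(3))
E
```

```text
btn [ 0.4544 -0.1011  0.066 ]
handle [ 0.5402 -0.0856  0.126 ]
carton [0.5009 0.3153 0.003 ]
c1 [0.4159 0.4617 0.003 ]
c2 [0.3915 0.1799 0.003 ]
c3 [0.5945 0.4569 0.003 ]
c4 [0.6004 0.166  0.003 ]
vials [ 0.73 -0.17  0.03]
v2 [ 0.728 -0.266  0.03 ]
pen? [ 0.432 -0.276  0.03 ]
brown [0.441 0.071 0.03 ]
```

View pics/crop.png

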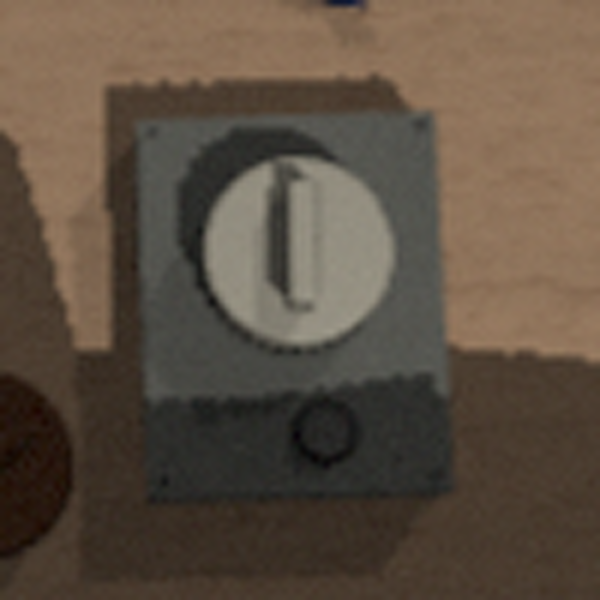

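The crop shows the white canister in its well with the bar top centred near (305,243), the button at (326,430), and the box-top corners at (138,122), (435,113), (450,492) and (148,500).

```bash
python3 - <<'E'
from h import *
c=np.load("top0.npy",allow_pickle=True).item()
f=lambda x,y,z: onz(c,320+x/6-.4,160+y/6-.4,z)[:2]
P=np.array([f(*p,.054) for p in [(138,122),(435,113),(450,492),(148,500)]])  # far-left, far-right, near-right, near-left
print(P.round(4))
m=np.array([[.075,.075],[.075,-.075],[-.115,-.075],[-.115,.075]])
a=m-m.mean(0);b=P-P.mean(0)
th=np.arctan2((a[:,0]*b[:,1]-a[:,1]*b[:,0]).sum(),(a*b).sum())
R=np.array([[np.cos(th),-np.sin(th)],[np.sin(th),np.cos(th)]])
t=P.mean(0)-R@m.mean(0)
print("yaw",th,"axis",t,"btn",t+R@[-.085,-.013],"res",(P-(m@R.T+t)).round(4).tolist())
print("btn seen",f(326,430,.066),"bar",f(305,243,.126),f(304,180,.126),f(304,308,.126),"disc",f(299,253,.1))
o=ctrl.get_obs();print({k:np.round(o[k],3).tolist() for k in("time_s","ee_pos","eef_rot","force","grip_width")})
E
```

```text
[[ 0.6136 -0.0117]
 [ 0.6161 -0.1608]
 [ 0.4265 -0.1618]
 [ 0.4239 -0.0138]]
yaw 0.011660138270195557 axis [ 0.54000459 -0.08677918] btn [ 0.45516195 -0.10076939] res [[-0.0006, -0.0008], [0.0002, 0.0001], [0.0006, 0.0013], [-0.0003, -0.0007]]
btn seen [ 0.45650597 -0.10097625] bar [ 0.53989438 -0.08821788] [ 0.57000748 -0.08849991] [ 0.50908825 -0.08697494] disc [ 0.53901826 -0.08733545]
{'time_s': 0.1, 'ee_pos': [0.183, -0.518, 0.205], 'eef_rot': [-3.141, -0.0, 0.34], 'force': [0.282, 0.356, 0.015], 'grip_width': 0.094}
```

```bash
python3 -m pendant '[[[1.95,3,0],-0.024],[[1.95,3,0],-0.024],[[1.95,3,0],-0.024],[[1.95,3,0],-0.024],[[1.95,3,0],-0.024],[[1.95,3,0],-0.024],[[1.95,3,0],-0.024],[[1.95,3,0],-0.024],[[1.95,3,0],-0.024],[[1.95,3,0],-0.024],[[1.95,3,0],-0.024],[[1.95,3,0],-0.024],[[1.95,3,0],-0.024],[[1.95,2.8,0],-0.024],[[0,0,0],0],[[0,0,0],0],[[0,0,0],0]]' 0 10
```

```text
time_s: 1.52
ee_pos: [0.4559, -0.1008, 0.2052]
eef_rot: [-3.142, 0.001, 0.004]
force: [-1.1, -0.0, 0.2]
grip_width: 0.0005
grip_force: 0.0
```

```bash
python3 -m pendant '[[[0,0,-3],0],[[0,0,-3],0],[[0,0,-3],0],[[0,0,-2.5],0],[[0,0,-1.5],0],[[0,0,0],0],[[0,0,0],0]]'; python3 -m pendant '[[[0,0,-0.2],0],[[0,0,-0.2],0],[[0,0,-0.1],0],[[0,0,-0.1],0],[[0,0,-0.1],0],[[0,0,-0.1],0],[[0,0,0],0],[[0,0,0],0]]'; python3 -c "
from h import *
save(cam('side'),'press.png',(260,180,400,300),5)"
```

```text
time_s: 2.1
ee_pos: [0.4558, -0.1014, 0.0756]
eef_rot: [-3.141, 0.001, 0.002]
force: [0.0, -0.0, 0.2]
grip_width: 0.0002
grip_force: 0.0
time_s: 2.77
ee_pos: [0.4563, -0.1005, 0.0675]
eef_rot: [-3.142, 0.0, 0.004]
force: [0.0, 0.2, -0.4]
grip_width: 0.0007
grip_force: 0.0
```

View pics/press.png

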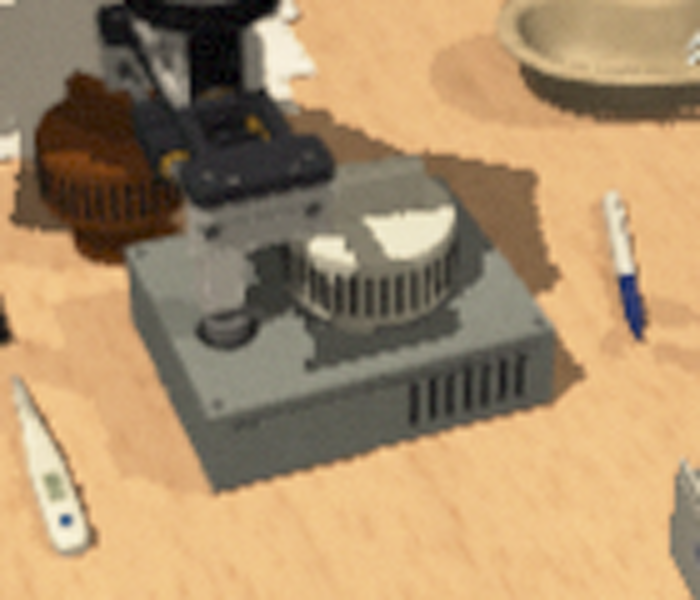

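The side crop shows the closed fingertips centred just above the button at about (228,320). I'll press now: 8 mm first, then creep.

```bash
python3 -m pendant '[[[0,0,-0.15],0],[[0,0,-0.15],0],[[0,0,-0.1],0],[[0,0,-0.1],0],[[0,0,-0.1],0],[[0,0,-0.1],0],[[0,0,-0.1],0],[[0,0,0],0]]'; python3 -m pendant '[[[0,0,-0.05],0],[[0,0,-0.05],0],[[0,0,0],0]]'
```

```text
time_s: 3.48
ee_pos: [0.4563, -0.1006, 0.0593]
eef_rot: [3.142, 0.0, 0.004]
force: [0.7, -0.3, 0.2]
grip_width: 0.0005
grip_force: 0.3
time_s: 3.73
ee_pos: [0.4563, -0.1006, 0.0583]
eef_rot: [-3.142, 0.0, 0.004]
force: [0.6, -0.3, 1.9]
grip_width: 0.0007
grip_force: 0.5
```

```bash
for i in 1 2 3; do :; done; python3 -m pendant '[[[0,0,-0.05],0],[[0,0,0],0],[[0,0,0],0]]'; python3 -m pendant '[[[0,0,-0.05],0],[[0,0,0],0],[[0,0,0],0]]'
```

```text
time_s: 3.98
ee_pos: [0.4563, -0.1005, 0.0579]
eef_rot: [-3.142, 0.0, 0.004]
force: [1.7, -0.0, 1.2]
grip_width: 0.0005
grip_force: 0.6
time_s: 4.23
ee_pos: [0.4563, -0.1005, 0.0574]
eef_rot: [-3.142, 0.0, 0.004]
force: [0.6, 0.1, 2.2]
grip_width: 0.0004
grip_force: 0.6
```

```bash
python3 -m pendant '[[[0,0,-0.04],0],[[0,0,0],0],[[0,0,0],0]]'; python3 -m pendant '[[[0,0,-0.03],0],[[0,0,0],0],[[0,0,0],0]]'
```

```text
time_s: 4.48
ee_pos: [0.4563, -0.1005, 0.0572]
eef_rot: [3.142, -0.0, 0.004]
force: [-0.8, 0.2, 5.9]
grip_width: 0.0004
grip_force: 2.6
time_s: 4.73
ee_pos: [0.4563, -0.1006, 0.0572]
eef_rot: [3.142, -0.0, 0.004]
force: [-3.0, 0.8, 9.4]
grip_width: 0.0005
grip_force: 4.7
```

Firm end reached (9 N, z stalled). I'll go up and over to the handle with the fingers half open.

```bash
python3 -m pendant '[[[0,0,1],0],[[0,0,3],0],[[0,0,3],0],[[0,0,3],0],[[0,0,2.4],0],[[0,0,0],0]]'; python3 -m pendant '[[[2.8,0.45,0],0.004],[[2.8,0.45,0],0.004],[[2.8,0.45,0],0],[[0,0,0],0],[[0,0,0],0],[[0,0,0],0]]' 0.45 10; python3 -c "
from h import *
c=cam('side');save(c,'over.png',(260,160,400,280),5)
t=cam('top')
for r in(.0572,): print(proj(c,[.4552,-.1008,.057]))
print(proj(c,[.54,-.087,.126]))
save(t,'overt.png',(310,150,430,250),5)"
```

```text
time_s: 5.23
ee_pos: [0.4578, -0.101, 0.1857]
eef_rot: [3.14, -0.007, 0.004]
force: [0.5, 0.7, 1.0]
grip_width: 0.0007
grip_force: 0.0
time_s: 5.73
ee_pos: [0.5396, -0.087, 0.1802]
eef_rot: [-3.141, 0.001, 0.012]
force: [0.3, -0.3, 0.0]
grip_width: 0.0369
grip_force: 0.0
[303.82861274 244.76774714]
[332.38872377 213.48273127]
```

View pics/over.png

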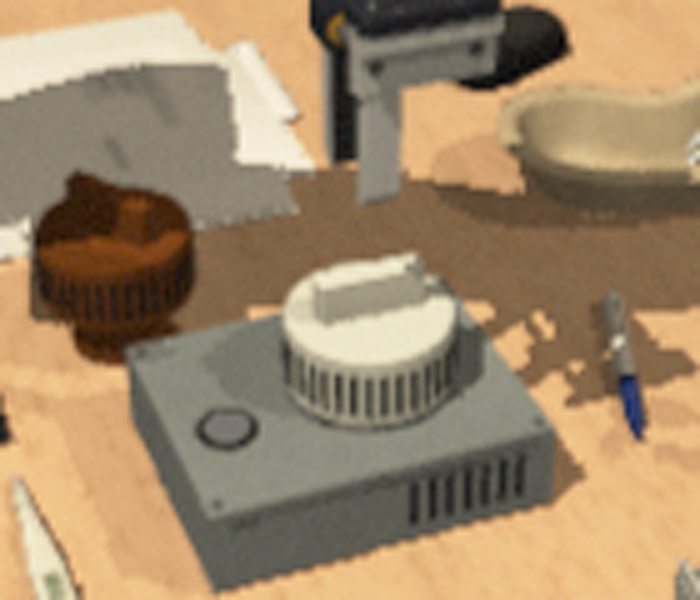

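The button is flush and the bar at (368,275) is where expected. Descend and grip lightly first.

```bash
python3 -m pendant '[[[0,0,-2],0],[[0,0,-2],0],[[0,0,-2],0],[[0,0,-1],0],[[0,0,-0.4],0],[[0,0,0],0],[[0,0,0],0]]'; python3 -m pendant '[[[0,0,0],0],[[0,0,0],0],[[0,0,0],0],[[0,0,0],0],[[0,0,0],0],[[0,0,0],0],[[0,0,0],0],[[0,0,0],0]]' 0 8
```

```text
time_s: 6.42
ee_pos: [0.5406, -0.0872, 0.1078]
eef_rot: [3.141, -0.001, 0.012]
force: [1.4, -0.4, 0.2]
grip_width: 0.0423
grip_force: 0.0
time_s: 7.08
ee_pos: [0.5404, -0.0871, 0.107]
eef_rot: [3.142, -0.0, 0.012]
force: [-1.2, -0.7, 3.6]
grip_width: 0.0142
grip_force: 7.9
```

```bash
cat > s.py <<'E'
from station import ctrl
import numpy as np
o=ctrl.get_obs();print(np.round(o["force"],1),np.round(o["moment"],3),np.round(o["ee_pos"],4),np.round(o["eef_rot"],3),o["grip_width"])
E
python3 -m pendant '[[[0,0,0],0],[[0,0,0],0],[[0,0,0],0]]' 0 20; python3 s.py; python3 -m pendant '[[[0,0,0],0.04],[[0,0,0],0.06],[[0,0,0],0.06],[[0,0,0],0.06],[[0,0,0],0.06],[[0,0,0],0.06],[[0,0,0],0.06],[[0,0,0],0.04],[[0,0,0],0]]' ; python3 s.py
```

```text
time_s: 7.33
ee_pos: [0.5404, -0.0871, 0.107]
eef_rot: [3.142, -0.0, 0.012]
force: [-1.6, 1.2, 5.5]
grip_width: 0.0137
grip_force: 19.9
[-1.6  1.2  5.5] [-0.004  0.234 -0.084] [ 0.5404 -0.0871  0.107 ] [ 3.142 -0.     0.012] 0.013716837813406501
time_s: 8.08
ee_pos: [0.5405, -0.0871, 0.107]
eef_rot: [3.141, -0.001, 0.454]
force: [1.0, -0.8, 4.8]
grip_width: 0.014
grip_force: 19.9
[ 1.  -0.8  4.8] [-0.097 -0.024  0.042] [ 0.5405 -0.0871  0.107 ] [ 3.141e+00 -1.000e-03  4.540e-01] 0.013956881960217393
```

```bash
cat > chk.py <<'E'
import sys,numpy as np
from station import ctrl
o=ctrl.get_obs();y=o["eef_rot"][2];lag=float(sys.argv[1])-y
print("yaw %.3f lag %.4f Mz %.3f F %s"%(y,lag,o["moment"][2],np.round(o["force"],1)))
sys.exit(1 if abs(o["moment"][2])>.2 or lag>.015 else 0)
E
python3 -m pendant '[[[0,0,0.05],0.03],[[0,0,0],0.03],[[0,0,0],0.03],[[0,0,0],0.02],[[0,0,0],0]]' >/dev/null; python3 chk.py 0.564 &&
python3 -m pendant '[[[0,0,0],0.015],[[0,0,0],0.015],[[0,0,0],0]]' >/dev/null; python3 chk.py 0.594 &&
python3 -m pendant '[[[0,0,0],0.015],[[0,0,0],0.015],[[0,0,0],0]]' >/dev/null && python3 chk.py 0.624 &&
python3 -m pendant '[[[0,0,0],0.015],[[0,0,0],0.015],[[0,0,0],0]]' >/dev/null && python3 chk.py 0.654 &&
python3 -m pendant '[[[0,0,0],0.015],[[0,0,0],0.015],[[0,0,0],0]]' >/dev/null && python3 chk.py 0.684 &&
python3 -m pendant '[[[0,0,0],0.015],[[0,0,0],0.015],[[0,0,0],0]]' >/dev/null && python3 chk.py 0.714
```

```text
yaw 0.562 lag 0.0023 Mz -0.013 F [0.7 0.4 0.3]
yaw 0.593 lag 0.0014 Mz -0.019 F [ 0.   0.9 -1.1]
yaw 0.623 lag 0.0009 Mz 0.012 F [ 0.6 -0.7 -1.7]
yaw 0.653 lag 0.0008 Mz -0.035 F [ 1.2  0.2 -2.2]
yaw 0.683 lag 0.0008 Mz 0.020 F [ 0.1 -0.  -2.3]
yaw 0.713 lag 0.0008 Mz -0.004 F [ 0.5 -1.2 -2.5]
```

```bash

python3 -m pendant '[[[0,0,0],0.015],[[0,0,0],0.015],[[0,0,0],0]]' >/dev/null && python3 chk.py 0.744 &&
python3 -m pendant '[[[0,0,0],0.015],[[0,0,0],0.015],[[0,0,0],0]]' >/dev/null && python3 chk.py 0.774 &&
python3 -m pendant '[[[0,0,0],0.015],[[0,0,0],0.015],[[0,0,0],0]]' >/dev/null && python3 chk.py 0.804 &&
python3 -m pendant '[[[0,0,0],0.015],[[0,0,0],0.015],[[0,0,0],0]]' >/dev/null && python3 chk.py 0.834 &&
python3 -m pendant '[[[0,0,0],0.015],[[0,0,0],0.015],[[0,0,0],0]]' >/dev/null && python3 chk.py 0.864 &&
python3 -m pendant '[[[0,0,0],0.015],[[0,0,0],0.015],[[0,0,0],0]]' >/dev/null && python3 chk.py 0.894 &&
python3 -m pendant '[[[0,0,0],0.015],[[0,0,0],0.015],[[0,0,0],0]]' >/dev/null && python3 chk.py 0.924 &&
python3 -m pendant '[[[0,0,0],0.015],[[0,0,0],0.015],[[0,0,0],0]]' >/dev/null && python3 chk.py 0.954 &&
python3 -m pendant '[[[0,0,0],0.015],[[0,0,0],0.015],[[0,0,0],0]]' >/dev/null && python3 chk.py 0.984 &&
python3 -m pendant '[[[0,0,0],0.015],[[0,0,0],0.015],[[0,0,0],0]]' >/dev/null && python3 chk.py 1.014
```

```text
yaw 0.743 lag 0.0008 Mz 0.051 F [ 0.7 -0.2 -2.4]
yaw 0.773 lag 0.0008 Mz -0.026 F [ 1.2 -2.4 -2.3]
yaw 0.803 lag 0.0008 Mz -0.004 F [ 1.6 -0.8 -2.6]
yaw 0.833 lag 0.0008 Mz -0.025 F [ 2.6 -1.5 -2.4]
yaw 0.863 lag 0.0008 Mz -0.026 F [ 2.6 -2.9 -2.8]
yaw 0.893 lag 0.0008 Mz -0.078 F [ 2.9 -2.9 -2.2]
yaw 0.923 lag 0.0009 Mz -0.173 F [ 3.6 -1.9 -2.2]
yaw 0.953 lag 0.0007 Mz -0.270 F [ 6.  -0.8 -1.1]
```

```bash

python3 -m pendant '[[[0,0,0],0.012],[[0,0,0],0],[[0,0,0],0]]' >/dev/null && python3 chk.py 0.966;python3 -c "
from h import *
c=cam('side');save(c,'stop.png',(280,170,400,270),6)"
```

```text
yaw 0.964 lag 0.0017 Mz -0.370 F [ 5.9 -1.8 -2. ]
```

View pics/stop.png

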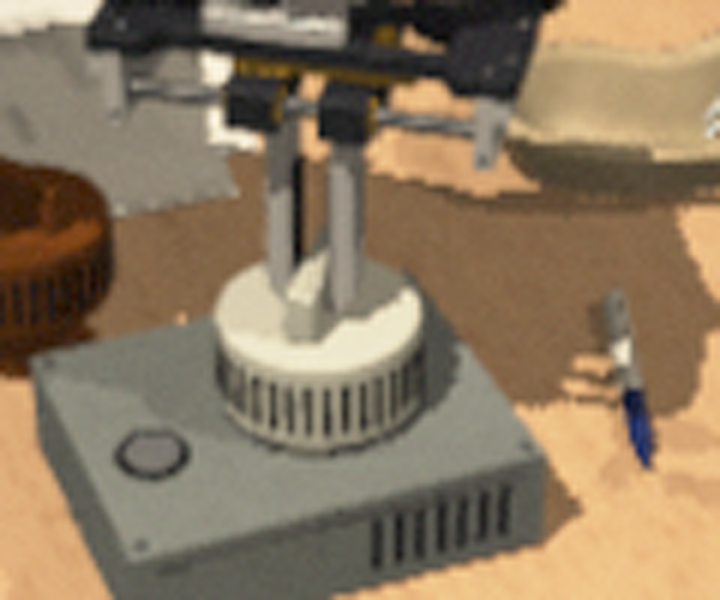

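The canister turned with the gripper. Since about 0.89 rad the moment has risen steadily, so this is the firm stop. I'll back off a little to release the twist.

```bash

python3 -m pendant '[[[0,0,0],-0.03],[[0,0,0],-0.03],[[0,0,0],0],[[0,0,0],0]]' >/dev/null && python3 chk.py 0.906; python3 -m pendant '[[[0,0,0],-0.02],[[0,0,0],0],[[0,0,0],0]]' >/dev/null && python3 chk.py 0.886
```

```text
yaw 0.905 lag 0.0008 Mz -0.073 F [ 2.7 -3.  -0.7]
yaw 0.884 lag 0.0019 Mz 0.032 F [ 1.5 -4.   0.1]
```

```bash

python3 -m pendant '[[[0.02,-0.04,0.1],0],[[0,0,0.1],0],[[0,0,0],0]]' && python3 chk.py 0.886; python3 -m pendant '[[[0,0,0.1],0],[[0,0,0.1],0],[[0,0,0],0]]' >/dev/null && python3 chk.py 0.886 && python3 -m pendant '[[[0,0,0.05],0],[[0,0,0.05],0],[[0,0,0],0]]' && python3 chk.py 0.886
```

```text
time_s: 12.88
ee_pos: [0.5403, -0.0873, 0.1091]
eef_rot: [-3.141, 0.0, 0.884]
force: [1.0, -2.6, -3.4]
grip_width: 0.0136
grip_force: 20.0
yaw 0.884 lag 0.0020 Mz 0.031 F [ 1.  -2.6 -3.4]
yaw 0.884 lag 0.0021 Mz 0.016 F [ 0.9 -2.6 -8.4]
time_s: 13.38
ee_pos: [0.5399, -0.0874, 0.1114]
eef_rot: [-3.14, 0.001, 0.884]
force: [-0.0, -2.8, -15.3]
grip_width: 0.0138
grip_force: 20.0
yaw 0.884 lag 0.0023 Mz -0.050 F [ -0.   -2.8 -15.3]
```

Held by the flange at about 15 N, so it is not aligned yet. I'll lower it back, release and re-grip to shed the built-up stress, then feel again.

```bash

python3 -m pendant '[[[0,0,-0.1],0],[[0,0,-0.1],0],[[0,0,-0.1],0],[[0,0,-0.1],0],[[0,0,-0.1],0],[[0,0,0],0]]'; python3 s.py; python3 -m pendant '[[[0,0,0],0],[[0,0,0],0],[[0,0,0],0],[[0,0,0],0]]' 0.35; python3 s.py;  python3 -m pendant '[[[0,0,3],0],[[0,0,3],0],[[0,0,3],0],[[-4,0,3],0],[[-4,0,2],0],[[-4,0,0],0],[[-4,0,0],0],[[0,0,0],0],[[0,0,0],0]]';python3 s.py; python3 -c "
from h import *
c=cam('top');save(c,'bar.png',(330,160,410,240),7)"
```

```text
time_s: 13.88
ee_pos: [0.5407, -0.0874, 0.1074]
eef_rot: [3.141, -0.0, 0.884]
force: [0.4, -0.2, -2.6]
grip_width: 0.0135
grip_force: 20.0
[ 0.4 -0.2 -2.6] [-0.097 -0.024  0.012] [ 0.5407 -0.0874  0.1074] [ 3.141 -0.     0.884] 0.01346197586088567
time_s: 14.22
ee_pos: [0.5406, -0.0875, 0.1075]
eef_rot: [3.141, -0.0, 0.884]
force: [0.1, 0.3, 0.9]
grip_width: 0.0328
grip_force: 0.0
[0.1 0.3 0.9] [-0.081  0.033  0.034] [ 0.5406 -0.0875  0.1075] [ 3.141 -0.     0.884] 0.032821524690104395
time_s: 14.97
ee_pos: [0.3892, -0.0875, 0.2418]
eef_rot: [3.139, -0.001, 0.883]
force: [0.4, -1.3, 0.1]
grip_width: 0.0332
grip_force: 0.0
[ 0.4 -1.3  0.1] [-0.087 -0.006 -0.035] [ 0.3892 -0.0875  0.2418] [ 3.139e+00 -1.000e-03  8.830e-01] 0.033168907198513606
```

View pics/bar.png

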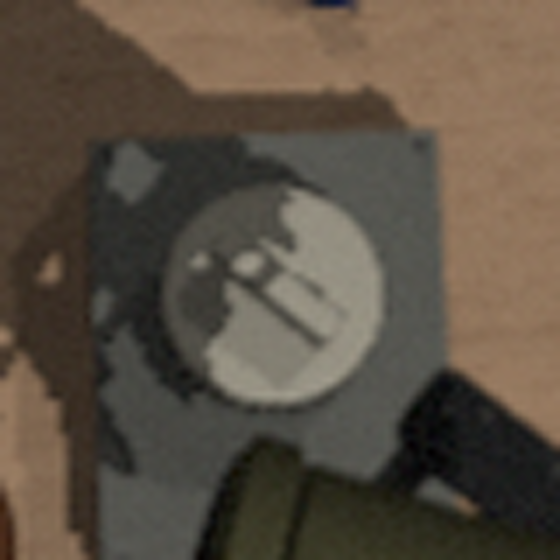

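The bar sits at roughly 53–56° with its centre near (290,293), and the disc is centred as before. So the canister followed the tool. I'll go back, re-grip and feel for the stop further on.

```bash
python3 -m pendant '[[[3.8,0,0],0],[[3.8,0,0],0],[[3.8,0,-1],0],[[3.74,0,-1],0],[[0,0,-3],0],[[0,0,-3],0],[[0,0,-3],0],[[0,0,-1.8],0],[[0,0,-0.6],0],[[0,0,0],0],[[0,0,0],0]]';  python3 -m pendant '[[[0,0,0],0],[[0,0,0],0],[[0,0,0],0],[[0,0,0],0],[[0,0,0],0],[[0,0,0],0]]' 0 20; python3 s.py
```

```text
time_s: 15.93
ee_pos: [0.5422, -0.0875, 0.1074]
eef_rot: [3.141, -0.0, 0.884]
force: [0.3, -0.3, -0.1]
grip_width: 0.033
grip_force: 0.0
time_s: 16.43
ee_pos: [0.5417, -0.0875, 0.1077]
eef_rot: [3.14, -0.001, 0.884]
force: [-0.5, 1.2, 6.7]
grip_width: 0.0138
grip_force: 20.0
[-0.5  1.2  6.7] [ 0.041  0.155 -0.065] [ 0.5417 -0.0875  0.1077] [ 3.14e+00 -1.00e-03  8.84e-01] 0.013830924653271716
```

```bash
sed -i 's/>.2 or/>.36 or/' chk.py
python3 -m pendant '[[[0,0,0.05],0.015],[[0,0,0],0.015],[[0,0,0],0]]' >/dev/null && python3 chk.py 0.914 &&
python3 -m pendant '[[[0,0,0],0.015],[[0,0,0],0.015],[[0,0,0],0]]' >/dev/null && python3 chk.py 0.944 &&
python3 -m pendant '[[[0,0,0],0.015],[[0,0,0],0.015],[[0,0,0],0]]' >/dev/null && python3 chk.py 0.974 &&
python3 -m pendant '[[[0,0,0],0.015],[[0,0,0],0.015],[[0,0,0],0]]' >/dev/null && python3 chk.py 1.004 &&
python3 -m pendant '[[[0,0,0],0.015],[[0,0,0],0.015],[[0,0,0],0]]' >/dev/null && python3 chk.py 1.034 &&
python3 -m pendant '[[[0,0,0],0.015],[[0,0,0],0.015],[[0,0,0],0]]' >/dev/null && python3 chk.py 1.064
```

```text
yaw 0.915 lag -0.0010 Mz -0.112 F [ 1.  -1.3  2.1]
yaw 0.945 lag -0.0009 Mz -0.343 F [ 4.3 -2.6  3.5]
yaw 0.975 lag -0.0010 Mz -0.401 F [ 5.4 -3.2  3.5]
```

```bash

python3 -m pendant '[[[0,0,0],-0.02],[[0,0,0],-0.02],[[0,0,0],0],[[0,0,0],0]]' >/dev/null; python3 chk.py 0.934; python3 -m pendant '[[[0,0,0.1],0],[[0,0,0.1],0],[[0,0,0],0]]' >/dev/null; python3 chk.py 0.934; python3 -m pendant '[[[0,0,0.1],0],[[0,0,0],0],[[0,0,0],0]]'; python3 chk.py 0.934
```

```text
yaw 0.934 lag -0.0004 Mz -0.114 F [ 4.4 -2.5  3.5]
yaw 0.934 lag -0.0002 Mz -0.100 F [ 3.1 -2.2 -4.8]
time_s: 18.02
ee_pos: [0.5411, -0.0875, 0.1102]
eef_rot: [-3.141, 0.0, 0.934]
force: [3.2, -2.0, -4.7]
grip_width: 0.014
grip_force: 20.0
yaw 0.934 lag 0.0001 Mz -0.124 F [ 3.2 -2.  -4.7]
```

```bash

python3 -m pendant '[[[0.03,-0.02,0.1],0],[[0,0,0],0]]' >/dev/null; python3 chk.py 0.934; python3 -m pendant '[[[0,0,0.1],0],[[0,0,0],0]]' ; python3 chk.py 0.934
```

```text
yaw 0.934 lag 0.0001 Mz -0.068 F [ 2.3 -2.4 -3.6]
time_s: 18.35
ee_pos: [0.5415, -0.0877, 0.1125]
eef_rot: [-3.141, 0.0, 0.934]
force: [1.2, -1.4, -4.2]
grip_width: 0.0137
grip_force: 20.0
yaw 0.934 lag 0.0002 Mz -0.115 F [ 1.2 -1.4 -4.2]
```

Now free: 5 mm up with only its weight on the gripper. Lifting on, with a force check.

```bash
cat > fz.py <<'E'
import sys,numpy as np
from station import ctrl
o=ctrl.get_obs();f=o["force"];print(np.round(f,1),np.round(o["moment"],2),np.round(o["ee_pos"],4))
sys.exit(0 if f[2]>-9 and np.hypot(*f[:2])<8 else 1)
E
python3 -m pendant '[[[0,0,0.15],0],[[0,0,0.15],0],[[0,0,0],0]]' >/dev/null; python3 fz.py && python3 -m pendant '[[[0,0,0.2],0],[[0,0,0.2],0],[[0,0,0],0]]' >/dev/null && python3 fz.py && python3 -m pendant '[[[0,0,0.2],0],[[0,0,0.2],0],[[0,0,0.2],0],[[0,0,0],0]]' >/dev/null && python3 fz.py && python3 -m pendant '[[[0,0,0.3],0],[[0,0,0.3],0],[[0,0,0.3],0],[[0,0,0],0]]' >/dev/null && python3 fz.py && python3 -m pendant '[[[0,0,0.3],0],[[0,0,0.3],0],[[0,0,0.3],0],[[0,0,0],0]]' >/dev/null && python3 fz.py && python3 -m pendant '[[[0,0,0.5],0],[[0,0,0.5],0],[[0,0,0.5],0],[[0,0,0.5],0],[[0,0,0],0]]' >/dev/null && python3 fz.py && python3 -m pendant '[[[0,0,1],0],[[0,0,1],0],[[0,0,1],0],[[0,0,1],0],[[0,0,0],0]]' >/dev/null && python3 fz.py
```

```text
[ 0.4 -1.5 -2.4] [-0.56 -0.33 -0.08] [ 0.5417 -0.0877  0.1158]
[ 0.8 -2.1 -1.5] [-0.48 -0.27 -0.09] [ 0.5417 -0.0876  0.1199]
[ 0.6 -0.1 -2.8] [ 0.03 -0.01  0.01] [ 0.5416 -0.0875  0.1258]
[-1.  -0.5 -2.3] [-0.08 -0.09  0.  ] [ 0.5418 -0.0877  0.1352]
[ 0.7 -0.8 -2.7] [ 0.02 -0.02  0.04] [ 0.5419 -0.0877  0.1441]
[ 0.4  0.8 -2.8] [-0.02 -0.05 -0.03] [ 0.5421 -0.0877  0.1647]
[-0.4  0.1 -2.2] [-0.08 -0.02 -0.02] [ 0.5424 -0.0878  0.2061]
```

```bash
python3 -m pendant '[[[0,0,1],0],[[0,1,1],0],[[-0.2,2,0.3],0],[[-0.4,3.5,0],0],[[-0.4,3.5,0],0],[[-0.4,3.5,0],0],[[-0.4,3.5,0],0],[[-0.4,3.5,0],0],[[-0.4,3.5,0],0],[[-0.4,3.5,0],0],[[-0.4,3.5,0],0],[[-0.4,3.5,0],0],[[-0.4,3,0],0],[[0,1.5,0],0],[[0,0.8,0],0],[[0,0,0],0],[[0,0,0],0]]'; python3 -m pendant '[[[0,0,-1],0],[[0,0,-2],0],[[0,0,-2],0],[[0,0,-2],0],[[0,0,-2],0],[[0,0,-1.5],0],[[0,0,-0.8],0],[[0,0,-0.4],0],[[0,0,0],0],[[0,0,0],0]]'; python3 fz.py; python3 -c "
from h import *
c=cam('side');save(c,'place.png',(230,120,370,240),5)"
```

```text
time_s: 22.1
ee_pos: [0.4998, 0.3097, 0.2264]
eef_rot: [3.142, 0.0, 0.934]
force: [-0.6, 0.2, -2.3]
grip_width: 0.0139
grip_force: 20.0
time_s: 22.93
ee_pos: [0.5, 0.3101, 0.1101]
eef_rot: [3.141, -0.001, 0.933]
force: [-0.1, 0.2, -2.2]
grip_width: 0.0138
grip_force: 20.0
[-0.1  0.2 -2.2] [-0.04 -0.01 -0.02] [0.5    0.3101 0.1101]
```

View pics/place.png

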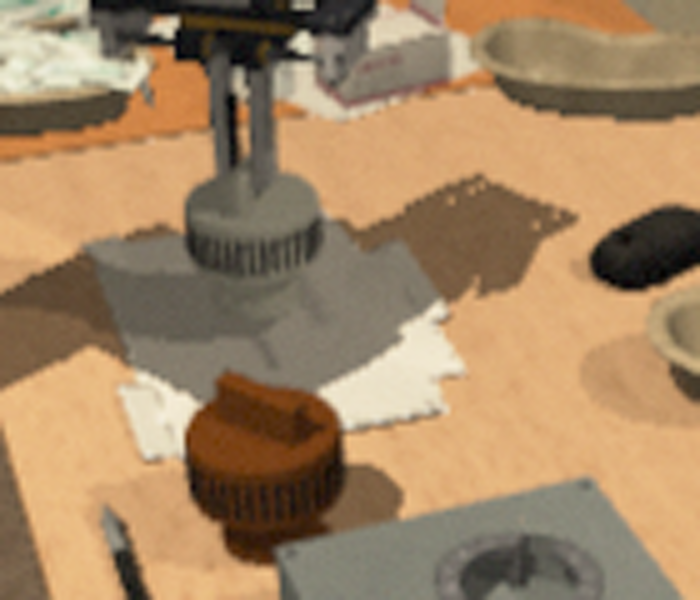

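The canister hangs upright over the middle of the carton, foot near (250,290). Creep down.

```bash
cat > td.py <<'E'
import sys,numpy as np
from station import ctrl
o=ctrl.get_obs();f=o["force"];print(np.round(f,1),np.round(o["ee_pos"],4))
sys.exit(0 if f[2]<0.8 else 1)
E
python3 -m pendant '[[[0,0,-0.4],0],[[0,0,-0.4],0],[[0,0,-0.2],0],[[0,0,-0.1],0],[[0,0,0],0]]' >/dev/null; python3 td.py && python3 -m pendant '[[[0,0,-0.1],0],[[0,0,-0.1],0],[[0,0,0],0]]' >/dev/null && python3 td.py && python3 -m pendant '[[[0,0,-0.1],0],[[0,0,-0.1],0],[[0,0,0],0]]' >/dev/null && python3 td.py && python3 -m pendant '[[[0,0,-0.1],0],[[0,0,-0.05],0],[[0,0,0],0]]' >/dev/null && python3 td.py && python3 -m pendant '[[[0,0,-0.1],0],[[0,0,-0.05],0],[[0,0,0],0]]' >/dev/null && python3 td.py && python3 -m pendant '[[[0,0,-0.05],0],[[0,0,-0.05],0],[[0,0,0],0]]' >/dev/null && python3 td.py
```

```text
[-0.2  0.5 -2. ] [0.4995 0.3103 0.0981]
[-0.3 -0.7 -2. ] [0.4995 0.3103 0.0962]
[ 0.4 -0.7 -3. ] [0.4995 0.3103 0.0942]
[-0.5  0.4 -3.2] [0.4995 0.3103 0.0927]
[-0.1  0.1 -2.4] [0.4995 0.3103 0.0912]
[-1.5 -1.2  4.5] [0.4998 0.3104 0.091 ]
```

Touchdown at z 0.091 with a few newtons. Release slowly, go straight up and check.

```bash
python3 -m pendant '[[[0,0,0],0],[[0,0,0],0],[[0,0,0],0],[[0,0,0],0]]' 0.35; python3 -m pendant '[[[0,0,0.5],0],[[0,0,1],0],[[0,0,2],0],[[0,0,3],0],[[0,0,3],0],[[0,0,3],0],[[-3,-2,0],0],[[-3,-2,0],0],[[-3,-2,0],0],[[0,0,0],0],[[0,0,0],0],[[0,0,0],0]]'; python3 -c "
from h import *
c=cam('side');save(c,'final.png',(230,120,390,280),3.7)
print(proj(c,[.5,.31,.003]))"
```

```text
time_s: 24.98
ee_pos: [0.4996, 0.3103, 0.0903]
eef_rot: [-3.142, 0.0, 0.934]
force: [-0.4, 0.8, -0.1]
grip_width: 0.0322
grip_force: 0.0
time_s: 25.98
ee_pos: [0.4102, 0.2507, 0.2166]
eef_rot: [3.141, -0.002, 0.934]
force: [-0.9, 0.2, -0.6]
grip_width: 0.0329
grip_force: 0.0
[281.83905419 184.6306166 ]
```

View pics/final.png

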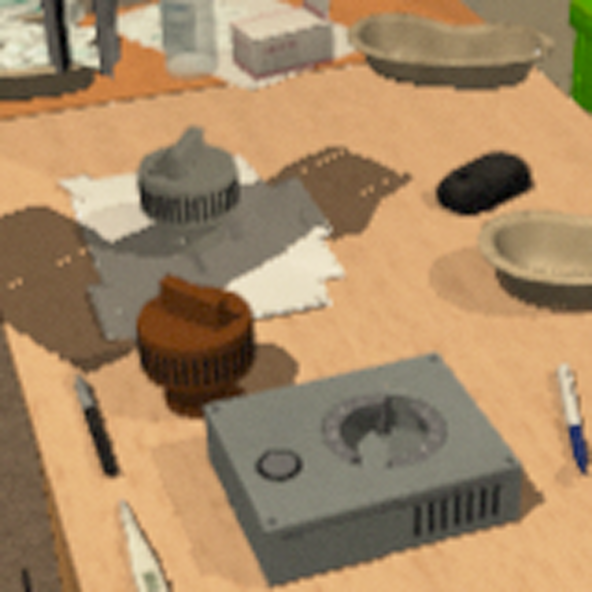

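The canister stands upright on the carton with its foot near (190,235), the button is down at (280,465), and the gripper is clear. Handing in.

```bash
python3 -c "
from station import ctrl
print(ctrl.hand_in())"
```

```text
the job is handed in; nothing more can be done
None
```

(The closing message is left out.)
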